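Heft three cases and weigh the loaded one

ROBOT

A 6-joint arm with a two-finger parallel gripper is mounted at the origin on a cart in front of the work surface, level with it; the furniture and walls round the work are solid. World frame = base frame: x ahead of the robot, y to its left, z up, the work surface at z = 0. Lengths are in m, angles in degrees, forces in N, time in s.
With the tool pointing down it reaches from about 0.4 to 0.825 m from the base axis. Payload 7 kg.
Tool frame: the origin (TCP) lies at the very end of the fingers, on their centre line; the grasp point (between the pads) lies 19 mm behind it; z points along the fingers, y is the direction in which the jaws open and shut (so a half turn about z gives the same grasp; the last joint's range is limited). The gripper opens to 88 mm and grips with 3 to 60 N. Pads are 19 mm wide; open, the fingers measure 130 mm over their backs; the gripper's body (78 mm by 193 mm) begins 47 mm behind the grasp point.
Start: joints at [88.642, 20.546, 0.682, 0, -70.136, -16.507], TCP at [0.207, 0.642, 0.227] pointing down, gripper open.
Joint ranges: [-176.03, 176.03], [-82.01, 121.73], [-58.28, 71.71], [-173.87, 95.51], [-174.79, -0.11], [-173.66, 173.66]. Speed limits (degrees/s): [136.94, 136.94, 172.46, 180, 180, 180].

INTERFACE

Orientations are given as [roll, pitch, yaw] about the fixed x, y, z axes, in that order (R = Rz(yaw) Ry(pitch) Rx(roll)).
In Python, from plant import telemetry, optics, ctrl gives the robot as it stands.
- The arm moves only by the tool servo_tool, never from a script. Its argument "rows" is a list of rows, each a list of 3 entries, a list of its own where there are three numbers: the shift along the tool's x, y, z in m, then the turn, a rotation vector about the tool's x, y, z in units of 6 degrees (1.0 is 6 degrees), then the closure, from 0 (fully open) to 1 (shut). A call has 1 to 20 rows; each row shifts and turns the commanded pose from where the row before left it, along the tool's axes as they then stand; what a row does not reach is not made up. A row lasts 1/12 s, in which the tool goes at most 41.7 mm and 7.16 degrees, less where a joint would pass 70% of its speed; a pose out of reach is approached as far as the arm can. A call is refused whole if a number of a shift passes 0.0417 or a number of a turn 1, either way. A call with a gripper value outside its range is refused whole. The fingers move at their own pace and stop on an object; the grip force is fixed at half the most. Time passes only in rows, so rows that do not move let the fingers close. It gives the time, the measured TCP pose, the force and the opening at its end, in the units of the state.
- telemetry.get_obs(): the state, without advancing time (a new reading comes with each control period).
- optics.snapshot(name): name is "scene" or "top" or "wrist"; returns the picture (384x512x3 uint8, red, green, blue); there is no depth.
- optics.camera_info(name): a dict with "mtx" (3x3 intrinsics, pixels), "rvec" (rotation vector, rad) and "tvec" (3), from world to camera coordinates, as OpenCV has them. Camera axes: x right, y down, z forward; pixel columns grow to the right and rows downward; lengths in m; the calibration is good to about 2 mm. A picture is of the moment at which its call begins: read the wrist's pose just before it. camera_info takes no time and is no camera call; for the wrist camera it gives the pose at the moment of the call.
- ctrl.close_job(): hands the job in, once; it reports no verdict.
The state is a dict: "clock": time; "joint_pos": joint angles; "qvel": joint speeds; "tau": joint torques, N m; "tool_pos": TCP position; "orientation": TCP orientation; "force": force on the tool from outside, world axes, zero at the start; "moment": the same for the moment, N m; "opening": finger opening in m.
Only numpy, scipy, OpenCV 4.12 (cv2) and the standard library are available. Lean on these libraries where they do the work, as an engineer would, in place of code of your own. Each camera call takes 0.05 s, during which the arm holds its last target.

TASK

One of the three identical closed cases is loaded and the other two are empty. Lift each in turn, from left to right, well clear of the bench to feel its weight and put it back where it stood (the last one need not go back if it is the loaded one); then gently set the loaded case upright on the middle of the spring scale's pan and let go. Do not tip a case over, press hard on the scale or disturb the other things.

Things in the scene. Friction and masses are not known exactly. Their poses are not given: they have to be found in the camera images.
- case_left: closed grey case, left of three in a row (left is +y), 90 (its x) x 58 (y) x 72 (z) mm, identical outside, two latches 3 mm out of its -x end; lid fixed shut; grip the 58 mm sides from above. Origin: centre of underside. The loaded one (any) weighs 0.65 to 0.9 kg, the others 0.16. Centres at least 115 mm apart in y, long axis within 0.4 rad of world x
- case_middle: closed grey case, middle of three in a row (left is +y), 90 (its x) x 58 (y) x 72 (z) mm, identical outside, two latches 3 mm out of its -x end; lid fixed shut; grip the 58 mm sides from above. Origin: centre of underside. The loaded one (any) weighs 0.65 to 0.9 kg, the others 0.16. Centres at least 115 mm apart in y, long axis within 0.4 rad of world x
- case_right: closed grey case, right of three in a row (left is +y), 90 (its x) x 58 (y) x 72 (z) mm, identical outside, two latches 3 mm out of its -x end; lid fixed shut; grip the 58 mm sides from above. Origin: centre of underside. The loaded one (any) weighs 0.65 to 0.9 kg, the others 0.16. Centres at least 115 mm apart in y, long axis within 0.4 rad of world x
- scale: spring scale fixed on the bench to the right of the cases: grey base 144 x 140 x 36 mm under a round flat steel pan; origin at the centre of the base's underside
- pan_top (a point): centre of the top face of the scale's round steel pan (150 mm across, 6 mm thick, flat, no rim); 70 mm above the bench when unloaded, moves with the pan; z up
- scale_pan (a joint): how far the pan has sunk under its load, in m: 0 empty, grows downward, stop at 0.025; damped spring of about 700 N/m, so about 2 mm under an empty case and 9 to 13 mm under the loaded one
- beaker: glass beaker, 52 x 57 x 70 mm, bystander behind the cases; origin at the centre of its underside
- stopwatch: black stopwatch lying face up, 73 x 62 x 18 mm, bystander behind the cases; origin at the centre of its underside
- amber_bottle: stoppered amber reagent bottle, 56 mm across, 115 mm tall, bystander behind the cases; origin at the centre of its underside
Not all that is in view belongs to the job. What is shaped like the case_left but red is not meant. What is shaped like the case_right but blue is not meant.

How it is judged (in metres and radians):
On the way, in this order (a step that is already met when the one before it is completed fails the run):
1. the left case is lifted at least 30 mm clear of the bench (height (world z) of case_left above 0.03 m and contact force between case_left and the fingers above 0.5 N), for 0.2 s.
2. the middle case is lifted at least 30 mm clear of the bench with the one before it standing back in place (height (world z) of case_middle above 0.03 m and contact force between case_middle and the fingers above 0.5 N and distance of case_left from where it was at the start of the episode below 0.04 m and height (world z) of case_left below 0.006 m and angle between case_left's own z axis and vertical below 0.1 rad and linear speed of case_left below 0.02 m/s), for 0.2 s.
3. the right case is lifted at least 30 mm clear of the bench with the other two standing back in place (height (world z) of case_right above 0.03 m and contact force between case_right and the fingers above 0.5 N and distance of each of case_left, case_middle from where it was at the start of the episode below 0.04 m and height (world z) of each of case_left, case_middle below 0.006 m and angle between each of case_left, case_middle's own z axis and vertical below 0.1 rad and linear speed of each of case_left, case_middle below 0.02 m/s), for 0.2 s.
4. the loaded case stands on the pan, which has sunk under it (value of joint scale_pan above 0.006 m and velocity of joint scale_pan between -0.01 and 0.01 m/s and (((horizontal distance between case_left and pan_top below 0.025 m and z of case_left in the frame of pan_top between -0.006 and 0.006 m and angle between case_left's own z axis and vertical below 0.1 rad and linear speed of case_left below 0.02 m/s) and (distance of case_middle from where it was at the start of the episode below 0.04 m and height (world z) of case_middle below 0.006 m and angle between case_middle's own z axis and vertical below 0.1 rad and linear speed of case_middle below 0.02 m/s) and (distance of case_right from where it was at the start of the episode below 0.04 m and height (world z) of case_right below 0.006 m and angle between case_right's own z axis and vertical below 0.1 rad and linear speed of case_right below 0.02 m/s)) or ((horizontal distance between case_middle and pan_top below 0.025 m and z of case_middle in the frame of pan_top between -0.006 and 0.006 m and angle between case_middle's own z axis and vertical below 0.1 rad and linear speed of case_middle below 0.02 m/s) and (distance of case_left from where it was at the start of the episode below 0.04 m and height (world z) of case_left below 0.006 m and angle between case_left's own z axis and vertical below 0.1 rad and linear speed of case_left below 0.02 m/s) and (distance of case_right from where it was at the start of the episode below 0.04 m and height (world z) of case_right below 0.006 m and angle between case_right's own z axis and vertical below 0.1 rad and linear speed of case_right below 0.02 m/s)) or ((horizontal distance between case_right and pan_top below 0.025 m and z of case_right in the frame of pan_top between -0.006 and 0.006 m and angle between case_right's own z axis and vertical below 0.1 rad and linear speed of case_right below 0.02 m/s) and (distance of case_left from where it was at the start of the episode below 0.04 m and height (world z) of case_left below 0.006 m and angle between case_left's own z axis and vertical below 0.1 rad and linear speed of case_left below 0.02 m/s) and (distance of case_middle from where it was at the start of the episode below 0.04 m and height (world z) of case_middle below 0.006 m and angle between case_middle's own z axis and vertical below 0.1 rad and linear speed of case_middle below 0.02 m/s)))), for 0.2 s.
At the end, for the whole second after the job is handed in: the loaded case stands upright (within 0.1 rad) and at rest on the pan, its centre within 25 mm of the pan's, the pan at rest and sunk more than 6 mm; the other two cases stand upright on the bench at rest within 40 mm of where they started (all of step 4); the robot touches nothing.
It fails at once if a case is tipped more than 0.6 rad (angle between any of case_left, case_middle, case_right's own z axis and vertical above 0.6 rad).
It fails at once if a case is slammed or pressed onto the scale with more than 25 N (contact force between any of case_left, case_middle, case_right and scale above 25 N).
It fails at once if the beaker, the stopwatch or the amber bottle is moved more than 30 mm (distance of any of beaker, stopwatch, amber_bottle from where it was at the start of the episode above 0.03 m).
It also fails if it takes over 72 s, if anything falls off the work surface, if the arm or the gripper's body presses on something with over 40 N, if the wrist force passes 120 N, or if a joint passes its speed limit or range.

## Working session

There is one attempt and no reset: what is moved stays moved. The work goes in short steps, Python scripts to look and compute and a tool call to move; the robot and the scene stay as the last step left them, time stands still between calls to the robot, and variables do not carry over. Pictures are saved under pics/ and viewed, and the job is handed in when it is done.

Besides the shell and the picture viewer there is one more tool, called after "Request:" as name(argument=value, ...) on one line, values as JSON. servo_tool: Moves the arm, as the interface text tells. Its arguments: {"type":"object","properties":{"rows":{"type":"array"}},"required":["rows"]}

```bash
mkdir -p pics; ls; python3 - <<'E'
from plant import telemetry, optics, ctrl
import cv2
print(telemetry.get_obs())
for n in ["scene","top","wrist"]:
    i=optics.camera_info(n);print(n,i)
    im=optics.snapshot(n);cv2.imwrite(f"pics/{n}0.png",im[:,:,::-1])
E
```

```text
pics
{'clock': 0.0, 'joint_pos': array([ 8.86415429e+01,  2.05933636e+01,  6.32078071e-01, -2.11027028e-02,
       -7.01354659e+01, -1.65084079e+01]), 'qvel': array([-0.0217957 , -0.06383549,  0.03548526, -0.03427252,  0.00076524,
       -0.03799244]), 'tau': array([-3.94483031e-04, -5.82716274e+01,  2.93054366e+01,  6.99729323e+00,
        7.06183855e-03, -1.61405947e-04]), 'tool_pos': array([0.20694643, 0.64196305, 0.22558495]), 'orientation': array([ 1.79901599e+02, -8.47555440e-03, -1.78740450e+01]), 'force': array([-0.05247315, -0.51569839, -0.71401802]), 'moment': array([ 0.00508933, -0.00555029,  0.0279219 ]), 'opening': 0.08746789865528157}
scene {'mtx': array([[393.39754312,   0.        , 247.38498847],
       [  0.        , 393.39754312, 193.77274392],
       [  0.        ,   0.        ,   1.        ]]), 'rvec': array([ 2.05931266, -0.61816084,  0.36716311]), 'tvec': array([-0.4107405 ,  0.21241018,  0.95966882])}
top {'mtx': array([[363.1796224 ,   0.        , 258.23590912],
       [  0.        , 363.1796224 , 194.73562935],
       [  0.        ,   0.        ,   1.        ]]), 'rvec': array([ 2.18023613, -2.19802814,  0.05999021]), 'tvec': array([0.00300386, 0.48277333, 1.27933556])}
wrist {'mtx': array([[265.88726726,   0.        , 251.85390589],
       [  0.        , 265.88726726, 193.30955715],
       [  0.        ,   0.        ,   1.        ]]), 'rvec': array([-1.73424791,  2.38180433,  0.35401626]), 'tvec': array([ 0.67436041, -0.03582851,  0.39091991])}
```

View pics/scene0.png

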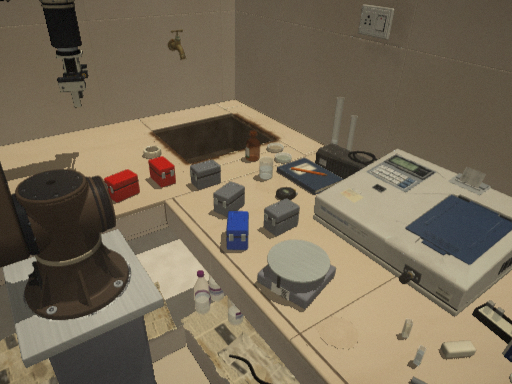

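View pics/top0.png

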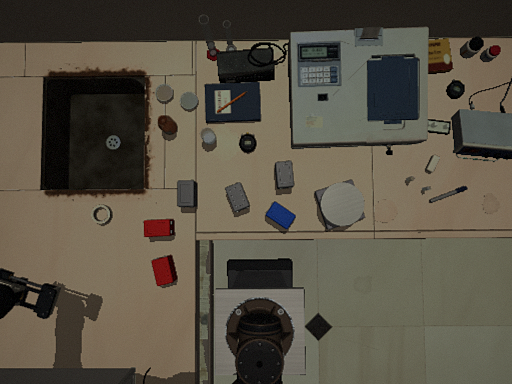

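View pics/wrist0.png

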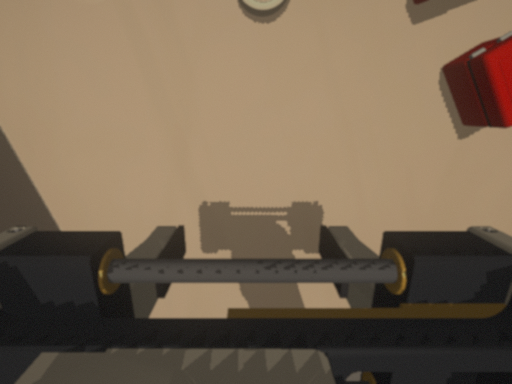

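The top view shows three grey cases at about (187,194), (237,198) and (284,176). The blue decoy is at (281,215), the pan at (340,204), and the red decoys are on the left. Next I'll enlarge it to read the corners.

```bash
python3 - <<'E'
import cv2
im=cv2.imread("pics/top0.png")
c=im[150:240,165:305];cv2.imwrite("pics/c1.png",cv2.resize(c,(784,504),interpolation=cv2.INTER_CUBIC))
c=im[160:245,260:385];cv2.imwrite("pics/c2.png",cv2.resize(c,(750,510),interpolation=cv2.INTER_CUBIC))
E
cat > h.py <<'E'
from plant import telemetry, optics, ctrl
import cv2, numpy as np
def ray(name,uv,z,info=None):
    i=info or optics.camera_info(name);R,_=cv2.Rodrigues(i['rvec']);t=np.array(i['tvec']).ravel()
    C=-R.T@t;d=R.T@np.linalg.inv(i['mtx'])@np.array([uv[0],uv[1],1.]);return C+d*(z-C[2])/d[2]
def proj(name,P,info=None):
    i=info or optics.camera_info(name);return cv2.projectPoints(np.array(P,float).reshape(-1,3),i['rvec'],i['tvec'],i['mtx'],None)[0].reshape(-1,2)
def box(x,y,yaw,z0=0):
    a=np.radians(yaw);c,s=np.cos(a),np.sin(a)
    return [(x+c*u-s*v,y+s*u+c*v,z0+w) for w in(0,.072) for u,v in((.045,.029),(.045,-.029),(-.045,-.029),(-.045,.029))]
E
```

```text
(no output)
```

View pics/c1.png

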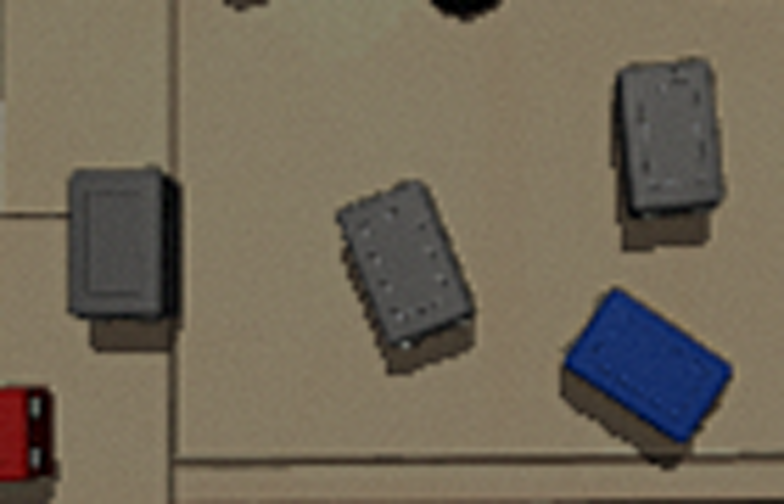

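View pics/c2.png

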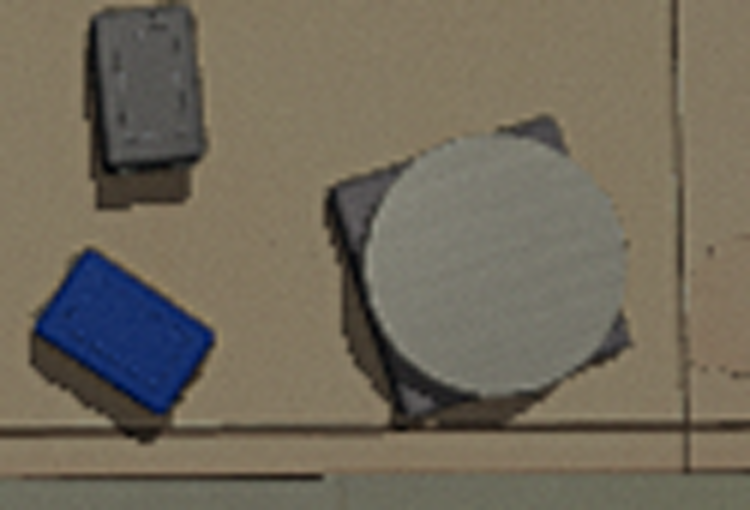

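```bash
cat >> h.py <<'E'
def fit(pts,name="top",z=.072):
    # pts order: far-left, far-right, near-right, near-left
    P=np.array([ray(name,p,z)[:2] for p in pts]);c=P.mean(0)
    ax=(P[0]+P[1]-P[2]-P[3])/2; ay=(P[0]+P[3]-P[1]-P[2])/2
    print(c.round(4),"L",np.linalg.norm(ax).round(4),"W",np.linalg.norm(ay).round(4),"yawx",np.degrees(np.arctan2(ax[1],ax[0])).round(1),"yawy",np.degrees(np.arctan2(-ay[0],ay[1])).round(1))
E
python3 - <<'E'
from h import *
f=lambda l:[(165+(x+.5)/5.6-.5,150+(y+.5)/5.6-.5) for x,y in l]
fit(f([(69,172),(162,168),(166,315),(70,316)]))
fit(f([(338,214),(415,182),(474,312),(398,345)]))
fit(f([(618,70),(708,60),(722,200),(632,212)]))
fit(f([(615,287),(732,370),(685,442),(565,360)]))
g=lambda x,y:(260+x/6,160+y/6)
print(ray("top",g(495,264),.07),ray("top",g(363,264),.07),ray("top",g(627,264),.07))
for n,p in(("beaker",(208,132)),("bottle",(166,122)),("stopw",(248,143))):print(n,ray("top",p,.05))
E
```

```text
[0.4876 0.2468] L 0.0887 W 0.0576 yawx 1.2 yawy 1.0
[0.4737 0.0707] L 0.0874 W 0.0505 yawx 24.2 yawy 22.6
[ 0.5503 -0.0905] L 0.0868 W 0.0553 yawx 4.9 yawy 6.5
[ 0.4109 -0.0762] L 0.0528 W 0.0872 yawx -34.4 yawy -35.3
[ 0.44555875 -0.28735721  0.07      ] [ 0.44616757 -0.21262951  0.07      ] [ 0.44495029 -0.36204218  0.07      ]
beaker [0.70218256 0.17308101 0.05      ]
bottle [0.73904638 0.32058087 0.05      ]
stopw [0.66201352 0.03324137 0.05      ]
```

Request:
servo_tool(rows=[[[0,0,0],[0,0,-0.8],0],[[0,0,0],[0,0,-0.8],0],[[0,0,0],[0,0,-0.8],0],[[0,0,0],[0,0,-0.8],0],[[0.017,0.025,0.0015],[0,0,0],0],[[0.017,0.025,0.0015],[0,0,0],0],[[0.017,0.025,0.0015],[0,0,0],0],[[0.017,0.025,0.0015],[0,0,0],0],[[0.017,0.025,0.0015],[0,0,0],0],[[0.017,0.025,0.0015],[0,0,0],0],[[0.017,0.025,0.0015],[0,0,0],0],[[0.017,0.025,0.0015],[0,0,0],0],[[0.017,0.025,0.0015],[0,0,0],0],[[0.017,0.025,0.0015],[0,0,0],0],[[0.017,0.025,0.0015],[0,0,0],0],[[0.017,0.025,0.0015],[0,0,0],0],[[0.017,0.025,0.0015],[0,0,0],0],[[0.017,0.025,0.0015],[0,0,0],0],[[0.017,0.025,0.0015],[0,0,0],0],[[0.017,0.025,0.0015],[0,0,0],0]])

```text
clock: 1.82
tool_pos: [0.4889, 0.2475, 0.2025]
orientation: [-180.0, 0.0, 1.3]
force: [0.4, 0.4, 0.4]
opening: 0.0877
```

Request:
servo_tool(rows=[[[0,0,0],[0,0,0],0],[[0,0,0],[0,0,0],0]])

```text
clock: 1.98
tool_pos: [0.4888, 0.2474, 0.2022]
orientation: [180.0, 0.0, 1.2]
force: [0.0, 0.1, -0.4]
opening: 0.0877
```

```bash
python3 - <<'E'
from h import *
print(telemetry.get_obs()['tool_pos'],optics.camera_info("wrist"))
im=optics.snapshot("wrist");cv2.imwrite("pics/w1.png",im[:,:,::-1])
im=optics.snapshot("scene");cv2.imwrite("pics/s1.png",cv2.resize(im[120:300,80:360,::-1],(784,504)))
E
```

```text
[0.48884283 0.2474129  0.20216702] {'mtx': array([[265.88726726,   0.        , 251.85390589],
       [  0.        , 265.88726726, 193.30955715],
       [  0.        ,   0.        ,   1.        ]]), 'rvec': array([-2.08188617,  2.03997745,  0.30440496]), 'tvec': array([0.23720199, 0.44338361, 0.51198104])}
```

View pics/w1.png

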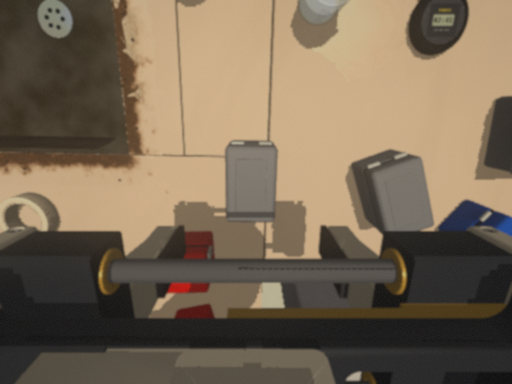

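View pics/s1.png

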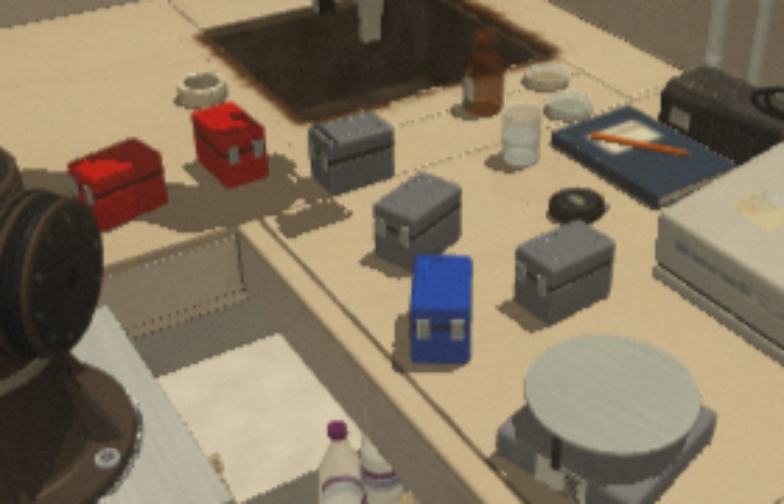

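Left case top face in the wrist view spans about columns 228–275 and rows 146–212. I'll check that against the top-view fit.

```bash
python3 - <<'E'
from h import *
im=cv2.imread("pics/w1.png")
cv2.imwrite("pics/w1c.png",cv2.resize(im[120:260,200:460],(780,420),interpolation=cv2.INTER_CUBIC))
for b in((.4876,.2468,1.2),(.4737,.0707,23.4)):print(proj("wrist",box(*b)).round(0).tolist())
E
```

```text
[[232.0, 140.0], [275.0, 140.0], [273.0, 204.0], [233.0, 204.0], [227.0, 147.0], [281.0, 147.0], [278.0, 224.0], [229.0, 224.0]]
[[349.0, 164.0], [391.0, 148.0], [406.0, 206.0], [367.0, 220.0], [372.0, 176.0], [424.0, 156.0], [440.0, 227.0], [391.0, 243.0]]
```

View pics/w1c.png

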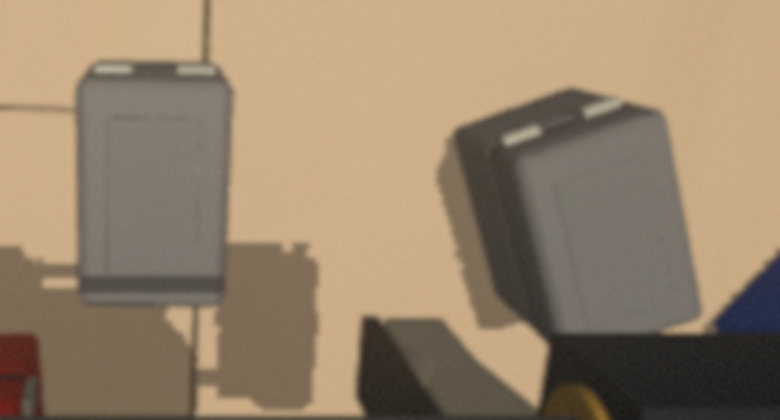

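Request:
servo_tool(rows=[[[0,-0.001,0.0177],[0,0,0],0],[[0,0,0.0177],[0,0,0],0],[[0,0,0.0177],[0,0,0],0],[[0,0,0.0177],[0,0,0],0],[[0,0,0.0177],[0,0,0],0],[[0,0,0.0177],[0,0,0],0],[[0,0,0.0177],[0,0,0],0],[[0,0,0.0177],[0,0,0],0],[[0,0,0.0177],[0,0,0],0],[[0,0,0.0177],[0,0,0],0],[[0,0,0],[0,0,0],0],[[0,0,0],[0,0,0],0]])

```text
clock: 3.08
tool_pos: [0.4875, 0.2503, 0.0251]
orientation: [179.9, 0.1, 1.4]
force: [-0.6, 0.2, 0.8]
opening: 0.0877
```

Request:
servo_tool(rows=[[[0,0,0],[0,0,0],1],[[0,0,0],[0,0,0],1],[[0,0,0],[0,0,0],1],[[0,0,0],[0,0,0],1],[[0,0,0],[0,0,0],1],[[0,0,0],[0,0,0],1],[[0,0,0],[0,0,0],1],[[0,0,0],[0,0,0],1]])

```text
clock: 3.75
tool_pos: [0.4885, 0.2496, 0.0262]
orientation: [180.0, -0.0, 1.3]
force: [-0.5, -2.3, 6.4]
opening: 0.0583
```

Request:
servo_tool(rows=[[[0,0,-0.005],[0,0,0],1],[[0,0,-0.01],[0,0,0],1],[[0,0,-0.01],[0,0,0],1],[[0,0,-0.01],[0,0,0],1],[[0,0,-0.01],[0,0,0],1],[[0,0,-0.01],[0,0,0],1],[[0,0,-0.005],[0,0,0],1],[[0,0,0],[0,0,0],1],[[0,0,0],[0,0,0],1],[[0,0,0],[0,0,0],1],[[0,0,0],[0,0,0],1],[[0,0,0],[0,0,0],1],[[0,0,0],[0,0,0],1],[[0,0,0],[0,0,0],1]])

```text
clock: 4.92
tool_pos: [0.4882, 0.2498, 0.0853]
orientation: [180.0, 0.0, 1.3]
force: [-1.0, 0.1, -8.1]
opening: 0.0578
```

```bash
python3 - <<'E'
from h import *
o=telemetry.get_obs();print(o['force'],o['moment'],o['opening'],o['tool_pos'])
im=optics.snapshot("scene");cv2.imwrite("pics/s2.png",cv2.resize(im[100:280,120:400,::-1],(784,504)))
print(telemetry.get_obs()['force'])
E
```

```text
[-0.97420318  0.10976488 -8.07305304] [-0.06813602  0.02338562 -0.03245265] 0.057830107740744395 [0.48820817 0.24979282 0.0852541 ]
[ 1.11520436 -0.13242717 -7.62151464]
```

View pics/s2.png

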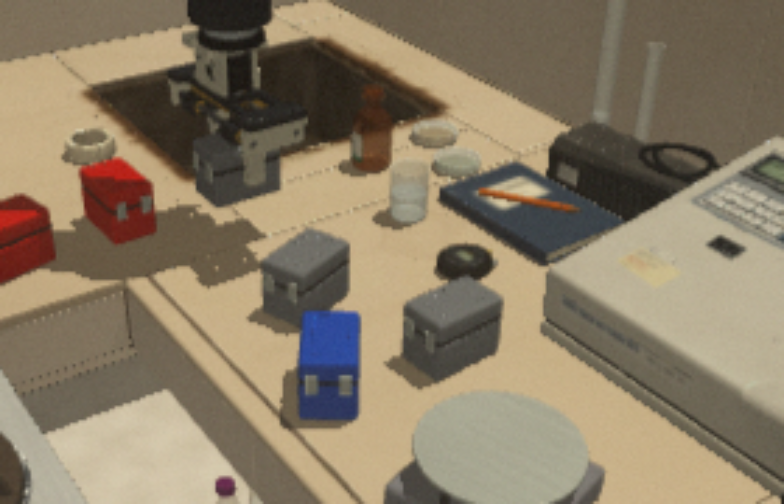

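The left case lifts clear and reads about −8 N, so it appears to be the loaded one. I'll put it back and check the other two.

Request:
servo_tool(rows=[[[0,0,0.005],[0,0,0],1],[[0,0,0.01],[0,0,0],1],[[0,0,0.01],[0,0,0],1],[[0,0,0.01],[0,0,0],1],[[0,0,0.01],[0,0,0],1],[[0,0,0.006],[0,0,0],1],[[0,0,0.004],[0,0,0],1],[[0,0,0.003],[0,0,0],1],[[0,0,0.002],[0,0,0],1],[[0,0,0],[0,0,0],1],[[0,0,0],[0,0,0],1],[[0,0,0],[0,0,0],1]])

```text
clock: 5.97
tool_pos: [0.4885, 0.25, 0.0262]
orientation: [-180.0, -0.0, 1.4]
force: [-3.3, -0.8, 0.1]
opening: 0.0582
```

Request:
servo_tool(rows=[[[0,0,0],[0,0,0],0.5],[[0,0,0],[0,0,0],0.3],[[0,0,0],[0,0,0],0],[[0,0,0],[0,0,0],0],[[0,0,0],[0,0,0],0],[[0,0,0],[0,0,0],0],[[0,0,0],[0,0,0],0],[[0,0,0],[0,0,0],0]])

```text
clock: 6.63
tool_pos: [0.4884, 0.2499, 0.0255]
orientation: [-180.0, -0.0, 1.3]
force: [-0.3, 1.2, 0.2]
opening: 0.0868
```

Request:
servo_tool(rows=[[[0,0,-0.015],[0,0,0],0],[[0,0,-0.02],[0,0,0],0],[[0,0,-0.025],[0,0,0],0],[[0,0,-0.03],[0,0,0],0],[[0,0,-0.03],[0,0,0],0],[[0,0,0],[0,0,-0.92],0],[[0,0,0],[0,0,-0.92],0],[[0,0,0],[0,0,-0.92],0],[[0,0,0],[0,0,-0.92],0],[[-0.0104,0.0197,0],[0,0,0],0],[[-0.0104,0.0197,0],[0,0,0],0],[[-0.0104,0.0197,0],[0,0,0],0],[[-0.0104,0.0197,0],[0,0,0],0],[[-0.0104,0.0197,0],[0,0,0],0],[[-0.0104,0.0197,0],[0,0,0],0],[[-0.0104,0.0197,0],[0,0,0],0],[[-0.0104,0.0197,0],[0,0,0],0],[[0,0,0],[0,0,0],0],[[0,0,0],[0,0,0],0]])

```text
clock: 8.22
tool_pos: [0.4745, 0.0713, 0.1457]
orientation: [-180.0, -0.0, 23.3]
force: [-0.5, 0.9, -0.1]
opening: 0.0877
```

```bash
python3 - <<'E'
from h import *
o=telemetry.get_obs();print(o['force'],o['tool_pos'],o['orientation'],o['joint_pos'])
i=optics.camera_info("wrist")
im=optics.snapshot("wrist")[:,:,::-1].copy()
p=proj("wrist",box(.4742,.0725,23.4),i)
for q in p[4:]: cv2.circle(im,tuple(int(v) for v in q.round()),2,(0,255,0),-1)
cv2.imwrite("pics/w2.png",im)
im=optics.snapshot("scene");cv2.imwrite("pics/s3.png",cv2.resize(im[100:280,120:400,::-1],(784,504)))
E
```

```text
[-0.46283877  0.85803195 -0.07744002] [0.47448143 0.07127777 0.14571264] [-1.79996660e+02 -1.85452069e-02  2.33113259e+01] [ 3.21050969e+01  6.20934461e+00 -2.98851496e+01 -5.76893739e-04
 -5.38866679e+01  8.12065695e+01]
```

View pics/w2.png

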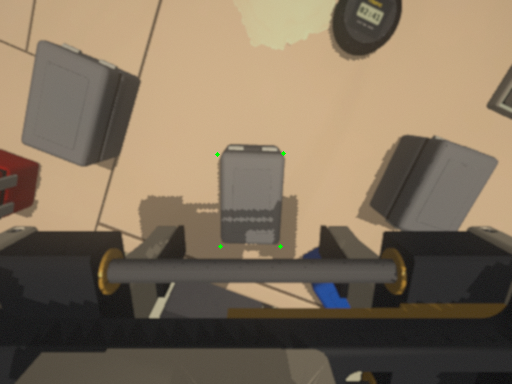

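View pics/s3.png

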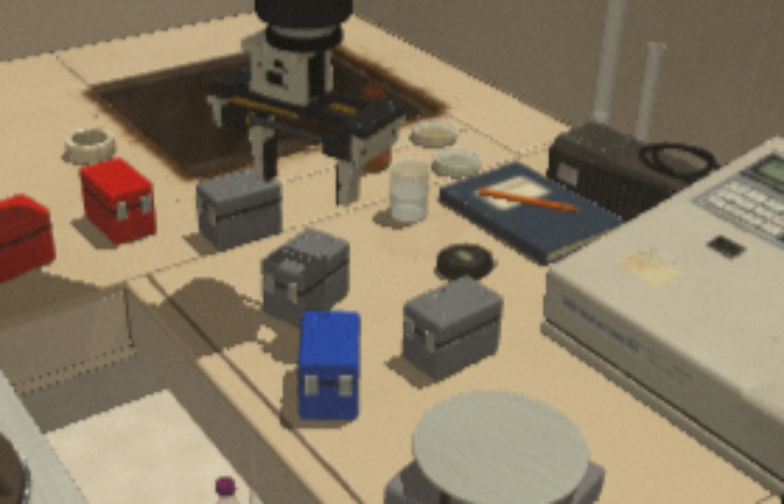

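The green predicted corners line up with the middle case's top face at (218–283, 153–246). I'm descending.

Request:
servo_tool(rows=[[[0,0,0.015],[0,0,0],0],[[0,0,0.015],[0,0,0],0],[[0,0,0.015],[0,0,0],0],[[0,0,0.015],[0,0,0],0],[[0,0,0.015],[0,0,0],0],[[0,0,0.015],[0,0,0],0],[[0,0,0.015],[0,0,0],0],[[0,0,0.015],[0,0,0],0],[[0,0,0],[0,0,0],0],[[0,0,0],[0,0,0],0],[[0,0,0],[0,0,0],1],[[0,0,0],[0,0,0],1],[[0,0,0],[0,0,0],1],[[0,0,0],[0,0,0],1],[[0,0,0],[0,0,0],1],[[0,0,0],[0,0,0],1],[[0,0,0],[0,0,0],1],[[0,0,0],[0,0,0],1]])

```text
clock: 9.82
tool_pos: [0.4749, 0.0723, 0.026]
orientation: [180.0, -0.0, 23.4]
force: [-2.8, 0.7, 6.3]
opening: 0.0582
```

Request:
servo_tool(rows=[[[0,0,-0.005],[0,0,0],1],[[0,0,-0.01],[0,0,0],1],[[0,0,-0.01],[0,0,0],1],[[0,0,-0.01],[0,0,0],1],[[0,0,-0.01],[0,0,0],1],[[0,0,-0.01],[0,0,0],1],[[0,0,-0.005],[0,0,0],1],[[0,0,0],[0,0,0],1],[[0,0,0],[0,0,0],1],[[0,0,0],[0,0,0],1],[[0,0,0],[0,0,0],1],[[0,0,0],[0,0,0],1],[[0,0,0],[0,0,0],1],[[0,0,0],[0,0,0],1]])

```text
clock: 10.98
tool_pos: [0.4745, 0.0721, 0.0853]
orientation: [180.0, 0.0, 23.4]
force: [-0.6, -0.0, -1.9]
opening: 0.0579
```

The middle case reads −1.9 N, so it is empty. I'm putting it back.

Request:
servo_tool(rows=[[[0,0,0.005],[0,0,0],1],[[0,0,0.01],[0,0,0],1],[[0,0,0.01],[0,0,0],1],[[0,0,0.01],[0,0,0],1],[[0,0,0.01],[0,0,0],1],[[0,0,0.006],[0,0,0],1],[[0,0,0.004],[0,0,0],1],[[0,0,0.003],[0,0,0],1],[[0,0,0.002],[0,0,0],1],[[0,0,0],[0,0,0],1],[[0,0,0],[0,0,0],1],[[0,0,0],[0,0,0],0.5],[[0,0,0],[0,0,0],0.3],[[0,0,0],[0,0,0],0],[[0,0,0],[0,0,0],0],[[0,0,0],[0,0,0],0],[[0,0,0],[0,0,0],0],[[0,0,0],[0,0,0],0],[[0,0,0],[0,0,0],0]])

```text
clock: 12.57
tool_pos: [0.4746, 0.0722, 0.0255]
orientation: [180.0, 0.0, 23.4]
force: [-0.4, -0.1, -0.5]
opening: 0.0869
```

Request:
servo_tool(rows=[[[0,0,-0.015],[0,0,0],0],[[0,0,-0.02],[0,0,0],0],[[0,0,-0.025],[0,0,0],0],[[0,0,-0.03],[0,0,0],0],[[0,0,-0.03],[0,0,0],0],[[0,0,0],[0,0,0.98],0],[[0,0,0],[0,0,0.98],0],[[0,0,0],[0,0,0.98],0],[[0.0075,0.021,0],[0,0,0],0],[[0.0075,0.021,0],[0,0,0],0],[[0.0075,0.021,0],[0,0,0],0],[[0.0075,0.021,0],[0,0,0],0],[[0.0075,0.021,0],[0,0,0],0],[[0.0075,0.021,0],[0,0,0],0],[[0.0075,0.021,0],[0,0,0],0],[[0.0075,0.021,0],[0,0,0],0],[[0,0,0],[0,0,0],0],[[0,0,0],[0,0,0],0]])

```text
clock: 14.07
tool_pos: [0.5511, -0.0899, 0.145]
orientation: [-180.0, 0.1, 5.7]
force: [-0.7, 0.8, -0.3]
opening: 0.0879
```

```bash
python3 - <<'E'
from h import *
o=telemetry.get_obs();print(o['force'],o['tool_pos'],o['orientation'],o['joint_pos'])
i=optics.camera_info("wrist")
im=optics.snapshot("wrist")[:,:,::-1].copy()
p=proj("wrist",box(.551,-.089,5.7),i)
for q in p[4:]: cv2.circle(im,tuple(int(v) for v in q.round()),2,(0,255,0),-1)
cv2.imwrite("pics/w3.png",im)
E
```

```text
[-0.67837525  0.82140429 -0.25791029] [ 0.55112288 -0.08989965  0.14501396] [-1.79999702e+02  5.43060655e-02  5.65210601e+00] [ 1.08205762e+01  1.35861966e+01 -2.06006247e+01 -6.26920855e-03
 -5.58672372e+01  8.48350498e+01]
```

View pics/w3.png

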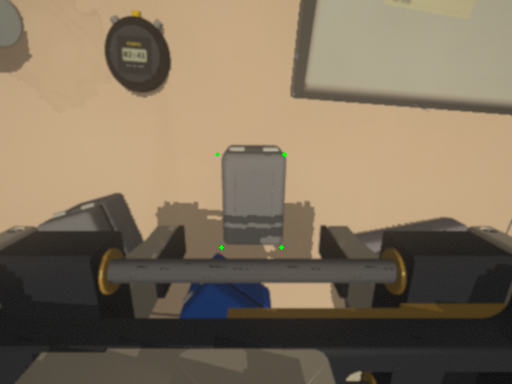

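Right case at (222–285, 148–245), within about 2 px of the prediction. I'm grasping it.

Request:
servo_tool(rows=[[[0,0.001,0.015],[0,0,0],0],[[0,0,0.015],[0,0,0],0],[[0,0,0.015],[0,0,0],0],[[0,0,0.015],[0,0,0],0],[[0,0,0.015],[0,0,0],0],[[0,0,0.015],[0,0,0],0],[[0,0,0.015],[0,0,0],0],[[0,0,0.015],[0,0,0],0],[[0,0,0],[0,0,0],0],[[0,0,0],[0,0,0],0],[[0,0,0],[0,0,0],1],[[0,0,0],[0,0,0],1],[[0,0,0],[0,0,0],1],[[0,0,0],[0,0,0],1],[[0,0,0],[0,0,0],1],[[0,0,0],[0,0,0],1],[[0,0,0],[0,0,0],1],[[0,0,0],[0,0,0],1]])

```text
clock: 15.62
tool_pos: [0.5516, -0.09, 0.0261]
orientation: [180.0, -0.0, 5.8]
force: [-0.6, 1.0, 5.9]
opening: 0.0578
```

Request:
servo_tool(rows=[[[0,0,-0.005],[0,0,0],1],[[0,0,-0.01],[0,0,0],1],[[0,0,-0.01],[0,0,0],1],[[0,0,-0.01],[0,0,0],1],[[0,0,-0.01],[0,0,0],1],[[0,0,-0.01],[0,0,0],1],[[0,0,-0.005],[0,0,0],1],[[0,0,0],[0,0,0],1],[[0,0,0],[0,0,0],1],[[0,0,0],[0,0,0],1],[[0,0,0],[0,0,0],1],[[0,0,0],[0,0,0],1],[[0,0,0],[0,0,0],1],[[0,0,0],[0,0,0],1]])

```text
clock: 16.78
tool_pos: [0.5511, -0.0899, 0.0852]
orientation: [180.0, 0.0, 5.8]
force: [-0.3, 0.0, -0.6]
opening: 0.0577
```

The reading is light (−0.6 N), so I'll confirm the case is really in the grip before putting it down.

```bash
python3 - <<'E'
from h import *
im=optics.snapshot("scene");cv2.imwrite("pics/s4.png",cv2.resize(im[100:310,120:400,::-1],(784,588)))
print(telemetry.get_obs()['force'])
E
```

```text
[ 0.00348123  0.08162479 -1.07172938]
```

View pics/s4.png

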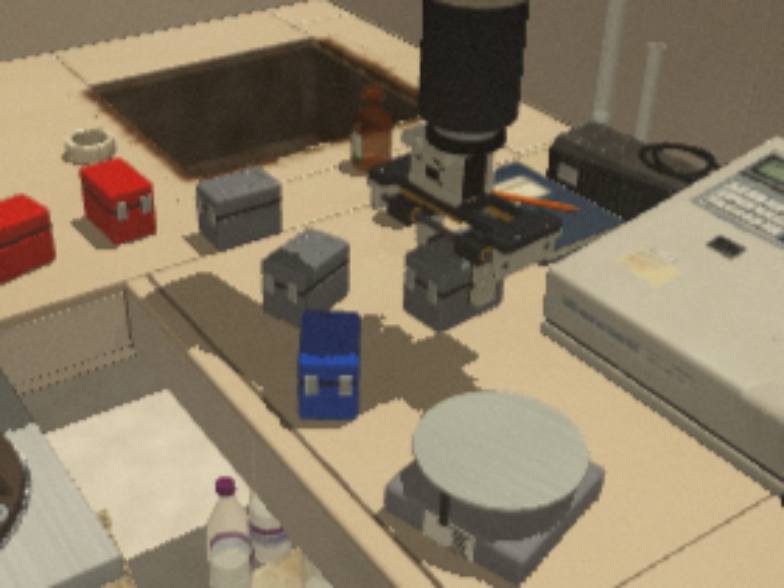

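The right case is held clear, drawn about 48 px higher than where it stood, and it is light. I'm putting it back and raising the tool high.

Request:
servo_tool(rows=[[[0,0,0.005],[0,0,0],1],[[0,0,0.01],[0,0,0],1],[[0,0,0.01],[0,0,0],1],[[0,0,0.01],[0,0,0],1],[[0,0,0.01],[0,0,0],1],[[0,0,0.006],[0,0,0],1],[[0,0,0.004],[0,0,0],1],[[0,0,0.003],[0,0,0],1],[[0,0,0.002],[0,0,0],1],[[0,0,0],[0,0,0],1],[[0,0,0],[0,0,0],1],[[0,0,0],[0,0,0],0.5],[[0,0,0],[0,0,0],0.3],[[0,0,0],[0,0,0],0],[[0,0,0],[0,0,0],0],[[0,0,0],[0,0,0],0],[[0,0,0],[0,0,0],0],[[0,0,0],[0,0,0],0],[[0,0,0],[0,0,0],0]])

```text
clock: 18.42
tool_pos: [0.5513, -0.0899, 0.0255]
orientation: [180.0, 0.0, 5.8]
force: [-1.1, -0.3, 0.0]
opening: 0.0868
```

Request:
servo_tool(rows=[[[0,0,-0.015],[0,0,0],0],[[0,0,-0.02],[0,0,0],0],[[0,0,-0.025],[0,0,0],0],[[0,0,-0.03],[0,0,0],0],[[0,0,-0.03],[0,0,0],0],[[0,0,0],[0,0,0.75],0],[[-0.0046,-0.0284,0],[0,0,0],0],[[-0.0046,-0.0284,0],[0,0,0],0],[[-0.0046,-0.0284,0],[0,0,0],0],[[-0.0046,-0.0284,0],[0,0,0],0],[[-0.0046,-0.0284,0],[0,0,0],0],[[-0.0046,-0.0284,0],[0,0,0],0],[[-0.0046,-0.0284,0],[0,0,0],0],[[-0.0046,-0.0284,0],[0,0,0],0],[[-0.0046,-0.0284,0],[0,0,0],0],[[-0.0046,-0.0284,0],[0,0,0],0],[[-0.0046,-0.0284,0],[0,0,0],0],[[-0.0046,-0.0284,0],[0,0,0],0],[[0,0,0],[0,0,0],0],[[0,0,0],[0,0,0],0]])

```text
clock: 20.08
tool_pos: [0.4881, 0.2509, 0.1454]
orientation: [180.0, 0.0, 1.4]
force: [0.3, -0.7, -0.6]
opening: 0.0873
```

```bash
python3 - <<'E'
from h import *
i=optics.camera_info("wrist")
im=optics.snapshot("wrist")[:,:,::-1].copy()
p=proj("wrist",box(.488,.249,1.2),i)
for q in p[4:]: cv2.circle(im,tuple(int(v) for v in q.round()),2,(0,255,0),-1)
cv2.imwrite("pics/w4.png",im)
im=optics.snapshot("top")[:,:,::-1];cv2.imwrite("pics/t1.png",cv2.resize(im[150:250,165:385],(792,360),interpolation=cv2.INTER_CUBIC))
E
```

```text
(no output)
```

View pics/w4.png

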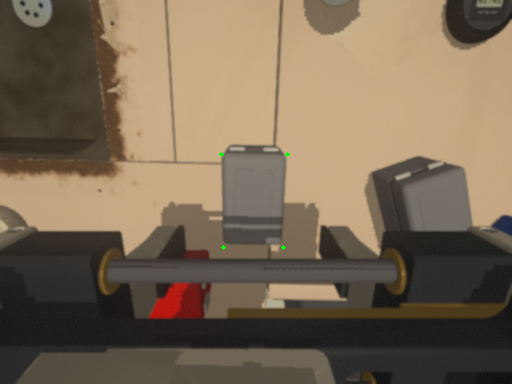

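View pics/t1.png

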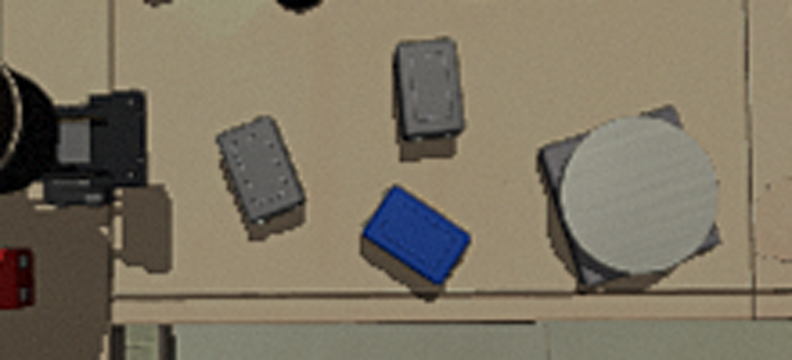

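The predicted corners still match on the left case, and the other two stand where they were. Taking the loaded case now.

Request:
servo_tool(rows=[[[0,0,0.015],[0,0,0],0],[[0,0,0.015],[0,0,0],0],[[0,0,0.015],[0,0,0],0],[[0,0,0.015],[0,0,0],0],[[0,0,0.015],[0,0,0],0],[[0,0,0.015],[0,0,0],0],[[0,0,0.015],[0,0,0],0],[[0,0,0.015],[0,0,0],0],[[0,0,0],[0,0,0],0],[[0,0,0],[0,0,0],0],[[0,0,0],[0,0,0],1],[[0,0,0],[0,0,0],1],[[0,0,0],[0,0,0],1],[[0,0,0],[0,0,0],1],[[0,0,0],[0,0,0],1],[[0,0,0],[0,0,0],1],[[0,0,0],[0,0,0],1],[[0,0,0],[0,0,0],1]])

```text
clock: 21.68
tool_pos: [0.4887, 0.2499, 0.0261]
orientation: [-180.0, -0.0, 1.3]
force: [-1.9, -0.2, 5.6]
opening: 0.0584
```

Request:
servo_tool(rows=[[[0,0,-0.005],[0,0,0],1],[[0,0,-0.01],[0,0,0],1],[[0,0,-0.015],[0,0,0],1],[[0,0,-0.02],[0,0,0],1],[[0,0,-0.02],[0,0,0],1],[[0,0,-0.02],[0,0,0],1],[[0,0,-0.02],[0,0,0],1],[[0,0,-0.02],[0,0,0],1],[[0,0,-0.02],[0,0,0],1],[[0,0,-0.015],[0,0,0],1],[[0,0,-0.01],[0,0,0],1],[[0,0,0],[0,0,0],1],[[0,0,0],[0,0,0],1],[[0,0,0],[0,0,0],1],[[0,0,0],[0,0,0],1],[[0,0,0],[0,0,0],1]])

```text
clock: 23.02
tool_pos: [0.488, 0.2492, 0.1993]
orientation: [179.9, 0.1, 1.3]
force: [0.2, -0.4, -7.7]
opening: 0.0581
```

Request:
servo_tool(rows=[[[0,0.005,0],[0,0,0],1],[[0,0.01,0],[0,0,0],1],[[-0.00156,0.0145,0],[0,0,0],1],[[-0.00156,0.0145,0],[0,0,0],1],[[-0.00156,0.0145,0],[0,0,0],1],[[-0.00156,0.0145,0],[0,0,0],1],[[-0.00156,0.0145,0],[0,0,0],1],[[-0.00156,0.0145,0],[0,0,0],1],[[-0.00156,0.0145,0],[0,0,0],1],[[-0.00156,0.0145,0],[0,0,0],1],[[-0.00156,0.0145,0],[0,0,0],1],[[-0.00156,0.0145,0],[0,0,0],1],[[-0.00156,0.0145,0],[0,0,0],1],[[-0.00156,0.0145,0],[0,0,0],1],[[-0.00156,0.0145,0],[0,0,0],1],[[-0.00156,0.0145,0],[0,0,0],1],[[-0.00156,0.0145,0],[0,0,0],1],[[-0.00156,0.0145,0],[0,0,0],1],[[-0.00156,0.0145,0],[0,0,0],1],[[-0.00156,0.0145,0],[0,0,0],1]])

```text
clock: 24.68
tool_pos: [0.4663, -0.0284, 0.2006]
orientation: [-180.0, -0.0, 1.3]
force: [0.6, 0.0, -7.6]
opening: 0.0576
```

Request:
servo_tool(rows=[[[-0.00156,0.0145,0],[0,0,0],1],[[-0.00156,0.0145,0],[0,0,0],1],[[-0.00156,0.0145,0],[0,0,0],1],[[-0.00156,0.0145,0],[0,0,0],1],[[-0.00156,0.0145,0],[0,0,0],1],[[-0.00156,0.0145,0],[0,0,0],1],[[-0.00156,0.0145,0],[0,0,0],1],[[-0.00156,0.0145,0],[0,0,0],1],[[-0.00156,0.0145,0],[0,0,0],1],[[-0.00156,0.0145,0],[0,0,0],1],[[-0.00156,0.0145,0],[0,0,0],1],[[-0.00156,0.0145,0],[0,0,0],1],[[-0.00156,0.0145,0],[0,0,0],1],[[-0.00156,0.0145,0],[0,0,0],1],[[-0.00156,0.0145,0],[0,0,0],1],[[-0.00156,0.0145,0],[0,0,0],1],[[-0.00156,0.0145,0],[0,0,0],1],[[0,0.008,0],[0,0,0],1],[[0,0.004,0],[0,0,0],1],[[0,0,0],[0,0,0],1]])

```text
clock: 26.35
tool_pos: [0.4455, -0.2869, 0.2003]
orientation: [-180.0, 0.0, 1.2]
force: [-0.4, 0.3, -8.4]
opening: 0.058
```

```bash
python3 - <<'E'
from h import *
o=telemetry.get_obs();print(o['force'],o['tool_pos'],o['orientation'],o['joint_pos'])
im=optics.snapshot("wrist")[:,:,::-1];cv2.imwrite("pics/w5.png",im)
im=optics.snapshot("scene");cv2.imwrite("pics/s5.png",cv2.resize(im[100:310,120:400,::-1],(784,588)))
E
```

```text
[-0.35765816  0.25758349 -8.35485923] [ 0.44548947 -0.28685     0.20033591] [-1.79998788e+02  2.16308598e-02  1.20613086e+00] [-1.15523696e+01  8.01857958e+00 -1.97725334e+01  4.06330083e-03
 -6.22302514e+01  1.02756606e+02]
```

View pics/w5.png

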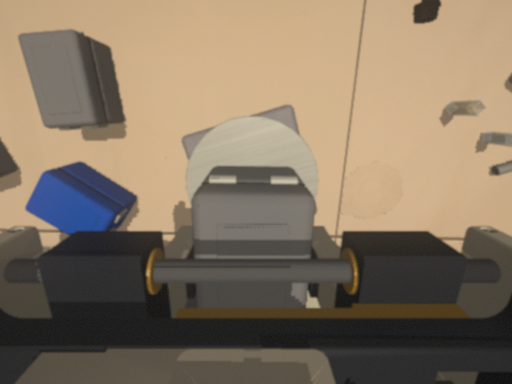

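View pics/s5.png

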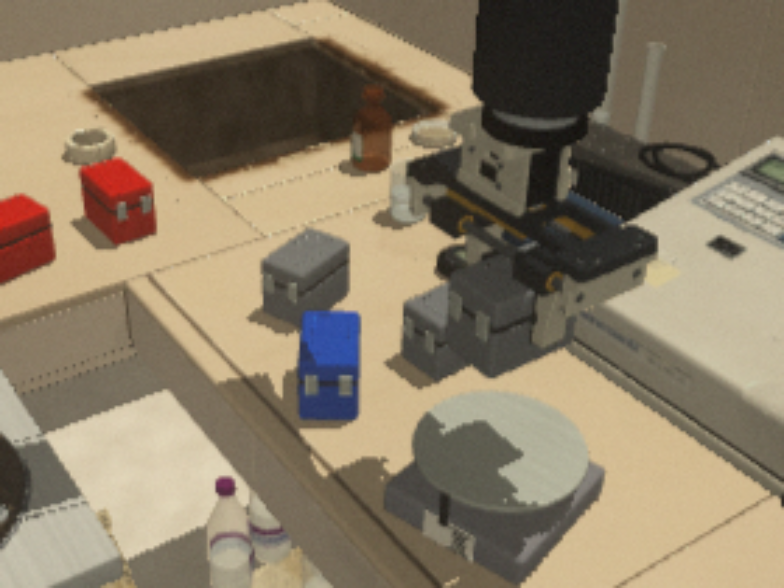

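The case is held level over the pan: the pan spans columns 186–318 and the case is centred at about column 253. I'm lowering, quickly at first and then gently.

Request:
servo_tool(rows=[[[0,0,0.005],[0,0,0],1],[[0,0,0.01],[0,0,0],1],[[0,0,0.012],[0,0,0],1],[[0,0,0.012],[0,0,0],1],[[0,0,0.012],[0,0,0],1],[[0,0,0.012],[0,0,0],1],[[0,0,0.012],[0,0,0],1],[[0,0,0.01],[0,0,0],1],[[0,0,0.006],[0,0,0],1],[[0,0,0.004],[0,0,0],1],[[0,0,0.002],[0,0,0],1],[[0,0,0],[0,0,0],1],[[0,0,0],[0,0,0],1],[[0,0,0],[0,0,0],1]])

```text
clock: 27.62
tool_pos: [0.4462, -0.2861, 0.1041]
orientation: [180.0, -0.1, 1.3]
force: [0.3, -0.1, -6.9]
opening: 0.058
```

Request:
servo_tool(rows=[[[0,0,0.001],[0,0,0],1],[[0,0,0.001],[0,0,0],1],[[0,0,0.001],[0,0,0],1],[[0,0,0.001],[0,0,0],1],[[0,0,0.001],[0,0,0],1],[[0,0,0.001],[0,0,0],1],[[0,0,0.001],[0,0,0],1],[[0,0,0.001],[0,0,0],1],[[0,0,0.001],[0,0,0],1],[[0,0,0.001],[0,0,0],1],[[0,0,0.001],[0,0,0],1],[[0,0,0.001],[0,0,0],1],[[0,0,0],[0,0,0],1],[[0,0,0],[0,0,0],1],[[0,0,0],[0,0,0],1],[[0,0,0],[0,0,0],1]])

```text
clock: 28.95
tool_pos: [0.4458, -0.286, 0.0916]
orientation: [180.0, -0.0, 1.3]
force: [-1.6, 0.2, -4.8]
opening: 0.0579
```

Request:
servo_tool(rows=[[[0,0,0.001],[0,0,0],1],[[0,0,0.001],[0,0,0],1],[[0,0,0.001],[0,0,0],1],[[0,0,0.001],[0,0,0],1],[[0,0,0.001],[0,0,0],1],[[0,0,0.001],[0,0,0],1],[[0,0,0.001],[0,0,0],1],[[0,0,0],[0,0,0],1],[[0,0,0],[0,0,0],1],[[0,0,0],[0,0,0],1],[[0,0,0],[0,0,0],1]])

```text
clock: 29.87
tool_pos: [0.4459, -0.2861, 0.0847]
orientation: [180.0, -0.0, 1.3]
force: [-3.1, 0.5, 0.4]
opening: 0.058
```

```bash
python3 - <<'E'
from h import *
o=telemetry.get_obs();print(o['force'],o['tool_pos'])
im=optics.snapshot("scene");cv2.imwrite("pics/s6.png",cv2.resize(im[150:310,200:400,::-1],(750,600)))
print(telemetry.get_obs()['force'])
E
```

```text
[-3.08162541  0.45792782  0.38745434] [ 0.44588426 -0.286053    0.08465863]
[-2.11270653  1.33379233  1.59256219]
```

View pics/s6.png

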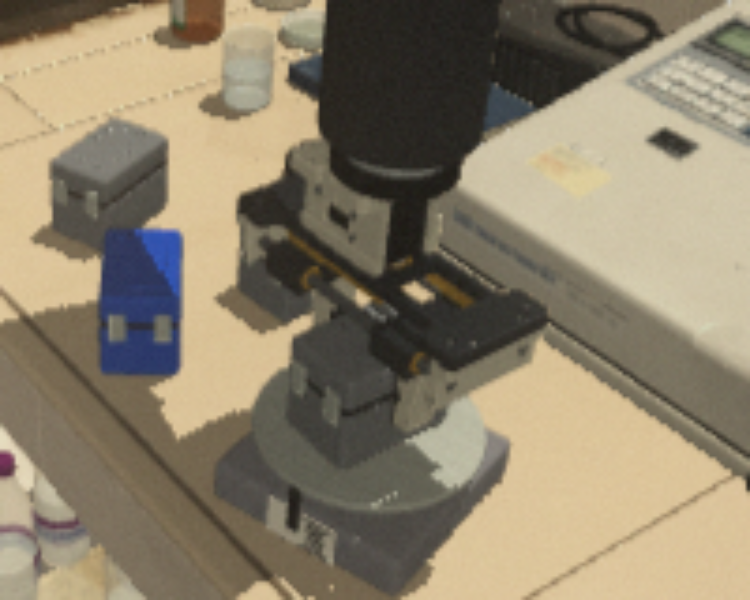

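The scale carries the case: it sits near the pan's middle and the wrist force is about zero. I'm releasing, then backing straight up.

Request:
servo_tool(rows=[[[0,0,0],[0,0,0],0.5],[[0,0,0],[0,0,0],0.3],[[0,0,0],[0,0,0],0],[[0,0,0],[0,0,0],0],[[0,0,0],[0,0,0],0],[[0,0,0],[0,0,0],0],[[0,0,0],[0,0,0],0],[[0,0,0],[0,0,0],0],[[0,0,-0.005],[0,0,0],0],[[0,0,-0.01],[0,0,0],0],[[0,0,-0.015],[0,0,0],0],[[0,0,-0.02],[0,0,0],0],[[0,0,-0.025],[0,0,0],0],[[0,0,-0.025],[0,0,0],0],[[0,0,-0.025],[0,0,0],0],[[0,0,-0.025],[0,0,0],0],[[0,0,0],[0,0,0],0],[[0,0,0],[0,0,0],0],[[0,0,0],[0,0,0],0]])

```text
clock: 31.5
tool_pos: [0.4456, -0.2859, 0.2349]
orientation: [-180.0, -0.0, 1.3]
force: [0.2, 0.1, -0.7]
opening: 0.0878
```

Request:
servo_tool(rows=[[[0,-0.015,0],[0,0,0],0],[[0,-0.025,0],[0,0,0],0],[[0,-0.025,0],[0,0,0],0],[[0,-0.025,0],[0,0,0],0],[[0,-0.025,0],[0,0,0],0],[[0,-0.025,0],[0,0,0],0],[[0,-0.025,0],[0,0,0],0],[[0,-0.025,0],[0,0,0],0],[[0,-0.025,0],[0,0,0],0],[[0,-0.025,0],[0,0,0],0],[[0,-0.025,0],[0,0,0],0],[[0,-0.025,0],[0,0,0],0],[[0,-0.015,0],[0,0,0],0],[[0,0,0],[0,0,0],0],[[0,0,0],[0,0,0],0],[[0,0,0],[0,0,0],0]])

```text
clock: 32.83
tool_pos: [0.4386, 0.0186, 0.234]
orientation: [180.0, 0.1, 1.3]
force: [0.1, 0.0, 0.6]
opening: 0.0877
```

```bash
python3 - <<'E'
from h import *
o=telemetry.get_obs();print(o['force'],o['tool_pos'],o['opening'])
im=optics.snapshot("top")[:,:,::-1];cv2.imwrite("pics/t2.png",cv2.resize(im[150:250,165:385],(792,360),interpolation=cv2.INTER_CUBIC))
cv2.imwrite("pics/t2b.png",cv2.resize(im[160:245,290:390],(700,595),interpolation=cv2.INTER_CUBIC))
im=optics.snapshot("scene");cv2.imwrite("pics/s7.png",cv2.resize(im[130:310,160:400,::-1],(784,588)))
E
```

```text
[0.06972193 0.02241786 0.60556808] [0.43861971 0.01860827 0.23396707] 0.0877062998855998
```

View pics/t2.png

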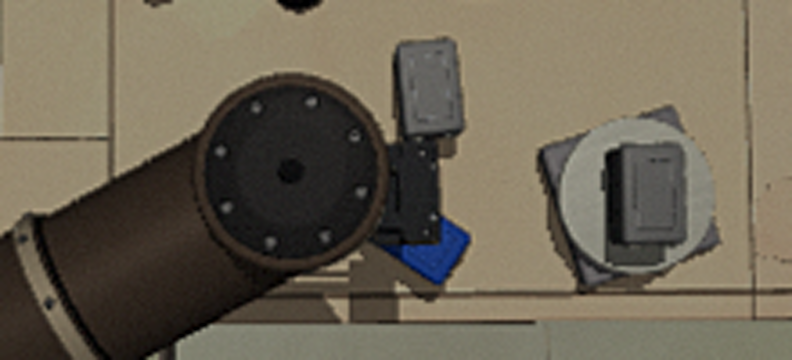

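View pics/t2b.png

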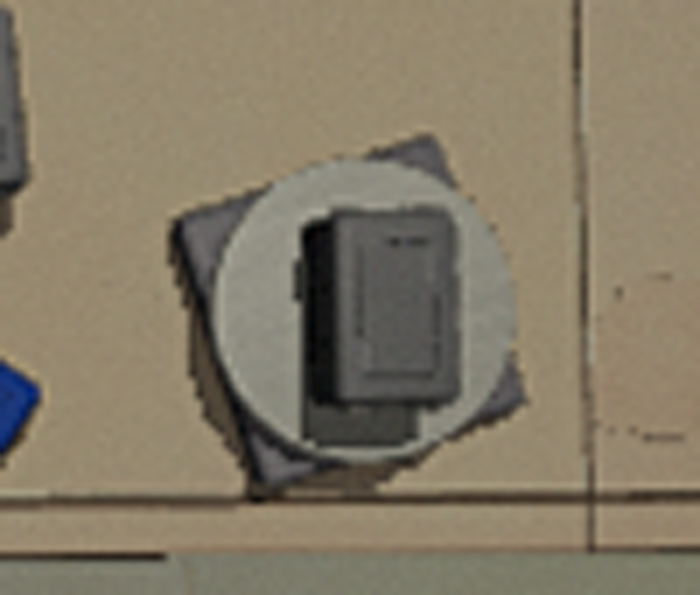

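View pics/s7.png

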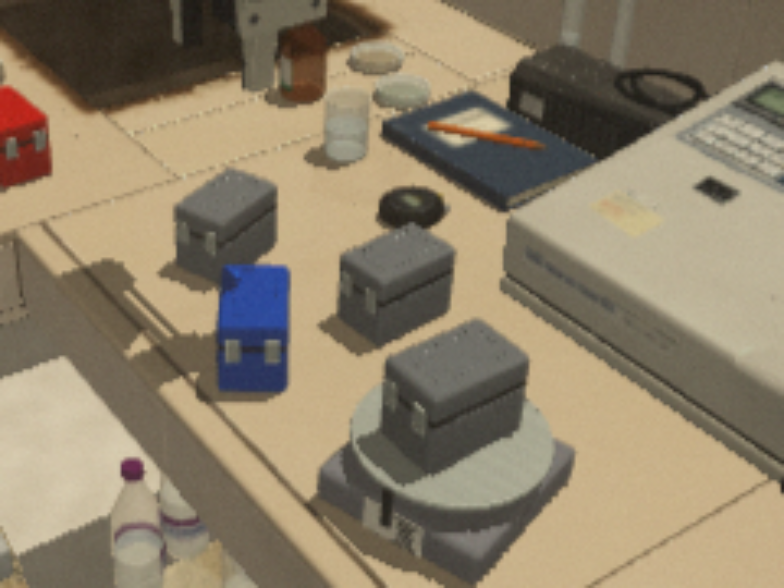

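```bash
python3 - <<'E'
from h import *
g=lambda x,y:(290+x/7,160+y/7)
print(ray("top",g(364,308),.059))
fit([g(*p) for p in((333,208),(460,210),(460,402),(335,404))],z=.131)
E
```

```text
[ 0.4459238 -0.2881452  0.059    ]
[ 0.4445 -0.2871] L 0.0896 W 0.0581 yawx -1.0 yawy -0.5
```

The case stands upright about 2 mm from the pan centre, the other two cases are in place, and the robot is clear. I'm handing in.

```bash
python3 -c "
from h import *
print(ctrl.close_job(), telemetry.get_obs()['clock'])"
```

```text
the job is handed in; nothing more can be done
the job is handed in; nothing more can be done
```

The left case was the loaded one, and it now stands upright on the scale's pan. I lifted the left, middle and right cases in turn about 60 mm each and put each back. I then carried the left case over, lowered it in 1 mm steps, let go and moved the arm clear.

| Case | Wrist force when lifted | Result |
|---|---|---|
| Left | about −8 N | loaded |
| Middle | −1.9 N | empty |
| Right | −0.6 to −1.1 N | empty |

The right case read lower than the 1.6 N an empty case weighs. The scene picture showed it was really held clear of the bench.

**On the scale:** in the top view the case centre is about 2 mm from the pan centre, and its measured size matches the real one. I have no direct reading of the pan. The sinking of about 11 mm comes from the gripper height when the wrist force reached zero.

**Other things:** the middle and right cases and the bystanders looked undisturbed, though in the last top view the arm hid the middle case, so I checked that one in the scene picture. The wrist and top cameras disagreed by 2 to 3 mm on positions. The run was at about 33 s at hand-in, which reported no verdict.

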